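# Sort the drum rig's loose hardware into its trays

## Task

The drumming rig has been taken apart: sort the loose hardware by kind, whatever its finish. Both angle brackets go into the blue tray, both profile offcuts into the yellow tray and the brass wing nut into the red tray, each set down gently (not dropped) on the tray's floor, the same side up as you found it, beside and not on top of the other. Leave the screwdriver and the tape roll where they lie.

Things in the scene. Friction and masses are not known exactly. Their poses are not given: they have to be found in the camera images.
- bracket_silver: angle bracket for slotted profile, bare silver aluminium, an L of two 5 mm plates joined by a slanting rib along each side: 40 mm (its x) by 36 mm (its y), 40 mm high. Origin: centre of the underside of the 40 x 36 mm base plate, z up. The upright plate (36 wide, 40 high) stands at its +x end (x from +15 to +20 mm); the -x half is low. Best gripped from above across y (36 mm), 11 mm to +x of the origin. About 70 g; loose
- bracket_blue: angle bracket for slotted profile, blue anodised, an L of two 5 mm plates joined by a slanting rib along each side: 40 mm (its x) by 36 mm (its y), 40 mm high. Origin: centre of the underside of the 40 x 36 mm base plate, z up. The upright plate (36 wide, 40 high) stands at its +x end (x from +15 to +20 mm); the -x half is low. Best gripped from above across y (36 mm), 11 mm to +x of the origin. About 70 g; loose
- offcut_silver: short offcut of slotted square profile, bare silver aluminium, 30 x 30 mm in section, 70 mm long, lying on one side along its own x axis. Origin: centre of its underside, z up, top at 30 mm. Best gripped from above across y (30 mm). About 110 g; loose
- offcut_blue: short offcut of slotted square profile, blue anodised (dark slots), 30 x 30 mm in section, 48 mm long, lying on one side along its own x axis. Origin: centre of its underside, z up, top at 30 mm. Best gripped from above across y (30 mm). About 75 g; loose
- wing_nut: brass cymbal wing nut standing on its round foot (22 mm across, 4 mm high): a round hub 16 mm across and 18 mm high, with two 4 mm thin wings out along its +x and -x, 54 mm from tip to tip, tops at 27 mm. Origin: centre of its underside, z up. Best gripped from above across y, on the hub (16 mm). About 50 g; loose
- tray_blue: blue open tray, fixed to the bench: 140 mm (its x) by 180 mm (its y) outside, walls 4 mm thick and 22 mm high, floor 4 mm thick. Origin: centre of its underside, z up
- tray_yellow: yellow open tray, fixed to the bench: 140 mm (its x) by 180 mm (its y) outside, walls 4 mm thick and 22 mm high, floor 4 mm thick. Origin: centre of its underside, z up
- tray_red: red open tray, fixed to the bench: 140 mm (its x) by 180 mm (its y) outside, walls 4 mm thick and 22 mm high, floor 4 mm thick. Origin: centre of its underside, z up
- screwdriver: bystander: a loose 170 mm screwdriver lying to one side, along its own x, handle to -x, blade to +x
- tape_roll: bystander: a loose orange roll of tape lying flat, 56 mm across, 24 mm high. Origin: centre of its underside
Things that resemble listed ones, but are neither listed nor needed, are in the scene too. Leave any brown or green look-alike of the bracket_silver alone.

How it is judged (in metres and radians):
At the end, for the whole second after the job is handed in: Brackets in the blue tray, offcuts in the yellow, wing nut in the red: each origin within 62 mm (tray x) and 82 mm (tray y) of the tray's centre, underside less than 10 mm above the tray's underside (on its floor), tilted under 0.15 rad, at rest (x of bracket_silver in the frame of tray_blue between -0.062 and 0.062 m and y of bracket_silver in the frame of tray_blue between -0.082 and 0.082 m and z of bracket_silver in the frame of tray_blue between 0 and 0.01 m and angle between each of bracket_silver, bracket_blue, offcut_silver, offcut_blue, wing_nut's own z axis and vertical below 0.15 rad and linear speed of each of bracket_silver, bracket_blue, offcut_silver, offcut_blue, wing_nut below 0.02 m/s and angular speed of each of bracket_silver, bracket_blue, offcut_silver, offcut_blue, wing_nut below 0.2 rad/s and x of bracket_blue in the frame of tray_blue between -0.062 and 0.062 m and y of bracket_blue in the frame of tray_blue between -0.082 and 0.082 m and z of bracket_blue in the frame of tray_blue between 0 and 0.01 m and x of offcut_silver in the frame of tray_yellow between -0.062 and 0.062 m and y of offcut_silver in the frame of tray_yellow between -0.082 and 0.082 m and z of offcut_silver in the frame of tray_yellow between 0 and 0.01 m and x of offcut_blue in the frame of tray_yellow between -0.062 and 0.062 m and y of offcut_blue in the frame of tray_yellow between -0.082 and 0.082 m and z of offcut_blue in the frame of tray_yellow between 0 and 0.01 m and x of wing_nut in the frame of tray_red between -0.062 and 0.062 m and y of wing_nut in the frame of tray_red between -0.082 and 0.082 m and z of wing_nut in the frame of tray_red between 0 and 0.01 m); the robot touches nothing.
It fails at once if a part falls freely faster than 0.8 m/s (dropped from more than about 3 cm, or thrown) ((linear speed of bracket_silver above 0.8 m/s and contact force between the fingers and bracket_silver below 0.05 N) or (linear speed of bracket_blue above 0.8 m/s and contact force between the fingers and bracket_blue below 0.05 N) or (linear speed of offcut_silver above 0.8 m/s and contact force between the fingers and offcut_silver below 0.05 N) or (linear speed of offcut_blue above 0.8 m/s and contact force between the fingers and offcut_blue below 0.05 N) or (linear speed of wing_nut above 0.8 m/s and contact force between the fingers and wing_nut below 0.05 N)).
It fails at once if the screwdriver is moved by more than 30 mm (distance of screwdriver from where it was at the start of the episode above 0.03 m).
It fails at once if the tape roll is moved by more than 30 mm (distance of tape_roll from where it was at the start of the episode above 0.03 m).
It also fails if it takes over 104 s, if anything falls off the work surface, if the arm or the gripper's body presses on something with over 40 N, if the wrist force passes 120 N, or if a joint passes its speed limit or range.

## Robot

A 6-joint arm with a two-finger parallel gripper is mounted at the origin on the work surface. World frame = base frame: x ahead of the robot, y to its left, z up, the work surface at z = 0. Lengths are in m, angles in degrees, forces in N, time in s.
With the tool pointing down it reaches from about 0.3 to 0.75 m from the base axis. Payload 8.5 kg.
Tool frame: the origin (TCP) lies where the fingers leave the gripper's body, on its centre line; the fingertips stand 64 mm ahead of it and the grasp point (between the pads) lies 45 mm ahead of it (env.pinch_z is the z of the grasp point in the tool frame, in m); z points along the fingers, x is the direction in which the jaws open and shut, and the axes are right-handed (so a half turn about z gives the same grasp; the last joint's range is limited). The gripper opens to 88 mm and grips with 3 to 60 N. Pads are 18 mm wide; open, the fingers measure 123 mm over their backs; the gripper's body (75 mm by 187 mm) begins 45 mm behind the grasp point.
Start: joints at [-84.987, 21.807, 74.336, -0, 83.858, -12.336], TCP at [0.164, -0.525, 0.303] pointing down, gripper open.
Joint ranges: [-178.18, 178.18], [-50.72, 133.34], [12.68, 142.11], [-81.47, 261.47], [9.98, 163.14], [-165.26, 165.26]. Speed limits (degrees/s): [136.94, 136.94, 180, 180, 180, 180].

## Interface

Orientations are given as a 3x3 rotation matrix whose columns are the frame's x, y, z axes.
In Python, from workcell import env gives the robot as it stands.
- The arm moves only by the tool servo_tool, never from a script. Its arguments are lists of equal length, an entry for each row: "delta_rot": the turn, a rotation vector about the world's x, y, z in rad, a list of three; "xyz": the shift along the world's x, y, z in mm, a list of three; "claw": the finger opening in mm, from 0 to 88.1. In form: {"delta_rot": [[rx, ry, rz], ...], "xyz": [[tx, ty, tz], ...], "claw": [claw, ...]}. A call has exactly 10 rows; each row shifts and turns the pose as measured when the row begins; what a row does not reach is not made up. A row lasts 1/8 s, in which the tool goes at most 62.5 mm and 10.7 degrees, less where a joint would pass 70% of its speed; a pose out of reach is approached as far as the arm can. A call with a gripper value outside its range is refused whole. The fingers move at their own pace and stop on an object; the grip force is fixed at half the most. Time passes only in rows, so rows that do not move let the fingers close, or fill a call up. It gives the time, the measured TCP pose, the force and the opening at its end, in the units of the state.
- env.state(): the state, without advancing time (a new reading comes with each control period).
- env.camera(name): name is "scene" or "top" or "wrist"; returns a dict with "frame" (384x512x3 uint8, red, green, blue), "K" (3x3 intrinsics, pixels), "extrinsics" (4x4, takes a point from world to camera coordinates). Camera axes: x right, y down, z forward; pixel columns grow to the right and rows downward; lengths in m; the calibration is good to about 2 mm. A picture is of the moment at which its call begins. There is no depth.
- env.sign_off(): hands the job in, once; it reports no verdict.
Trained networks look in the newest picture that a camera, given by its name, has taken for a name from the list of things; names that differ only in an ending like _2 or _b are one class to them, and where a whole thing is asked for, a point or a joint stands for the part that bears it (a point fixed in the world has none). Each returns a list of dicts, best first, with "conf" (0 to 1); they miss things now and then, are a little off and sometimes report something else, mostly with a low value. They report only what shows in the picture. A call takes as long as a camera call. They do not tell look-alikes from the thing itself.
- env.spot_in(camera, thing): "centre" ([x, y, z] in m, in the coordinates of the camera as it stood for that picture, good to about 4 mm: the middle of the surface that is visible of it).
- env.regions_of(camera, thing): "pixels" (384x512 bool, what is visible of it).
- env.tip_of(camera, thing): "centre" ([x, y, z] in m, in the coordinates of the camera as it stood for that picture, good to about 4 mm: a listed point, or the origin of a listed thing).
The state is a dict: "t": time; "joint_pos": joint angles; "joint_vel": joint speeds; "tau": joint torques, N m; "tcp_pos": TCP position; "orientation": TCP orientation; "ft_force": force on the tool from outside, world axes, zero at the start; "torque": the same for the moment, N m; "opening": finger opening in m.
Only numpy, scipy, OpenCV 4.12 (cv2) and the standard library are available. Lean on these libraries where they do the work, as an engineer would, in place of code of your own. Each camera call takes 0.05 s, during which the arm holds its last target. There are 200 camera calls.

## Working session

There is one attempt and no reset: what is moved stays moved. The work goes in short steps, Python scripts to look and compute and a tool call to move; the robot and the scene stay as the last step left them, time stands still between calls to the robot, and variables do not carry over. Pictures are saved under pics/ and viewed, about 12 in all and at most 16, crops included, and the job is handed in when it is done.

Besides the shell and the picture viewer there is one more tool, called after "Call:" by a JSON object that holds its "name" and its "arguments", one argument or row to a line. servo_tool: Moves the arm, as the interface text tells. Its arguments: {"type":"object","properties":{"delta_rot":{"type":"array"},"xyz":{"type":"array"},"claw":{"type":"array"}},"required":["delta_rot","xyz","claw"]}

```bash
mkdir -p pics
cat > h.py <<'E'
import numpy as np, cv2
from workcell import env
def cam(n,save=None):
    c=env.camera(n)
    if save: cv2.imwrite('pics/'+save,c['frame'][:,:,::-1])
    return c
def toworld(c,p):
    E=np.array(c['extrinsics']); return (np.linalg.inv(E)@np.append(p,1))[:3]
def pix2world(c,uv,z):
    E=np.array(c['extrinsics']);K=np.array(c['K']);R=E[:3,:3];o=-R.T@E[:3,3]
    d=R.T@np.linalg.inv(K)@np.array([uv[0],uv[1],1.]); return o+d*(z-o[2])/d[2]
def proj(c,P):
    E=np.array(c['extrinsics']);K=np.array(c['K']);q=K@(E[:3,:3]@np.asarray(P)+E[:3,3]); return q[:2]/q[2]
E
python3 - <<'E'
from h import *
things="bracket_silver bracket_blue offcut_silver offcut_blue wing_nut tray_blue tray_yellow tray_red screwdriver tape_roll".split()
for n in ("top","scene"):
    c=cam(n,n+'0.png')
    big=cv2.resize(c['frame'][:,:,::-1],(800,600),interpolation=cv2.INTER_CUBIC);cv2.imwrite(f'pics/{n}0b.png',big)
    E=np.array(c['extrinsics']);print(n,np.round(-E[:3,:3].T@E[:3,3],3))
    for t in things:
        for f in (env.spot_in,env.tip_of):
            print(t,f.__name__,[(np.round(toworld(c,d['centre'])*1000).astype(int).tolist(),round(d['conf'],2)) for d in f(n,t)[:5]])
        if n=='top':
            for r in env.regions_of(n,t)[:5]:
                m=r['pixels'];y,x=np.nonzero(m); 
                if len(x): print('   reg',round(r['conf'],2),len(x),[np.round(v,1) for v in cv2.minAreaRect(np.stack([x,y],1).astype(np.float32))])
print(env.state())
E
```

```text
top [ 0.375 -0.019  0.897]
bracket_silver call [([330, 367, 9], 0.86), ([466, 242, 2], 0.81)]
bracket_silver call [([379, 278, -2], 0.86), ([330, 363, 3], 0.78)]
   reg 0.76 336 [array([138., 236.]), array([16., 22.]), np.float64(90.0)]
   reg 0.62 356 [array([102.9, 256.8]), array([19.2, 21.5]), np.float64(63.4)]
   reg 0.62 303 [array([155.6, 197.8]), array([20.3, 15.5]), np.float64(38.7)]
   reg 0.28 478 [array([ 91.6, 207.3]), array([69.3, 11.6]), np.float64(26.6)]
bracket_blue call [([363, -267, 7], 0.8)]
bracket_blue call [([363, -270, 0], 0.57)]
   reg 0.69 272 [array([369.3, 237.3]), array([18. , 16.4]), np.float64(56.3)]
offcut_silver call [([425, -129, 31], 0.69)]
offcut_silver call [([424, -132, 3], 0.65)]
   reg 0.55 395 [array([312. , 211.5]), array([13.3, 31.1]), np.float64(55.6)]
offcut_blue call [([380, 283, 4], 0.7), ([427, 136, 30], 0.57)]
offcut_blue call [([424, 140, 1], 0.86)]
   reg 0.6 252 [array([197.6, 213.6]), array([12.8, 20.6]), np.float64(84.3)]
   reg 0.23 4336 [array([355.4, 146.4]), array([76.3, 58. ]), np.float64(3.2)]
wing_nut call [([436, 4, 14], 0.
[... 2171 characters left out ...]
01, -1.23287893e-03,
        8.38569368e+01, -1.23352466e+01]), 'joint_vel': array([-0.02122534,  0.04023486, -0.04635648, -0.02422482, -0.0715064 ,
        0.04107414]), 'tau': array([ 7.06381725e-04, -4.37795234e+01, -2.24728686e+01,  7.14131305e-02,
        3.14013718e-02, -5.31512541e-06]), 'tcp_pos': array([ 0.16400682, -0.52498163,  0.30275089]), 'orientation': array([[ 2.98198048e-01, -9.54504020e-01, -1.83277645e-05],
       [-9.54504020e-01, -2.98198047e-01, -3.58881024e-05],
       [ 2.87900344e-05,  2.81956870e-05, -9.99999999e-01]]), 'ft_force': array([-0.06263086, -0.32718443, -0.74581577]), 'torque': array([ 0.03743698,  0.04349474, -0.00408882]), 'opening': 0.0880979679627926}
```

View pics/top0b.png

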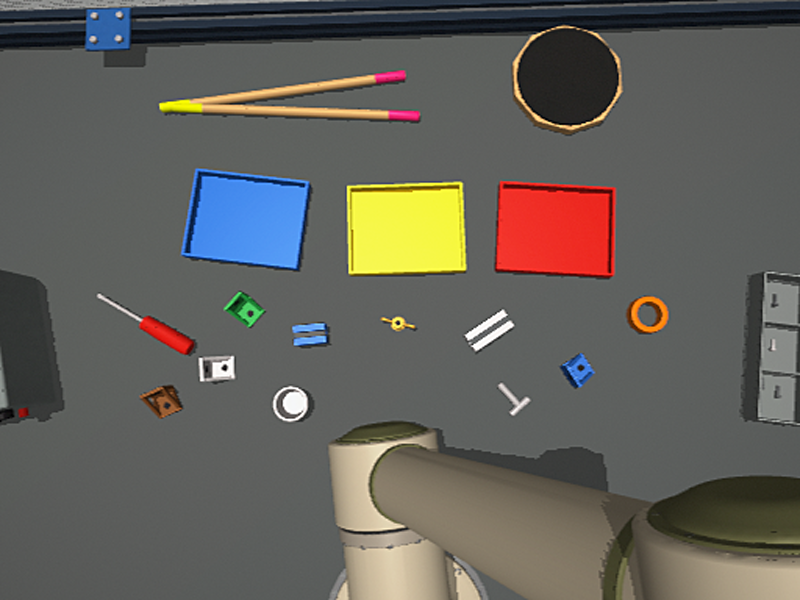

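View pics/scene0b.png

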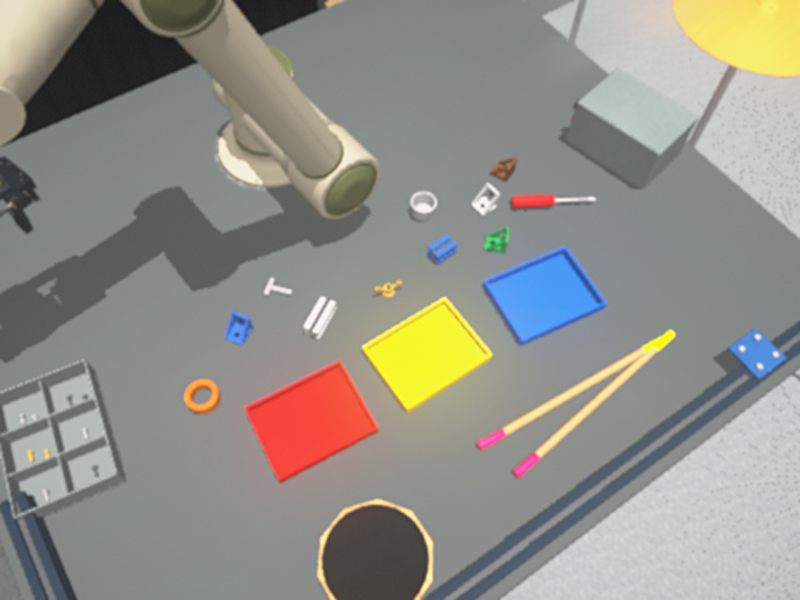

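The top view shows the silver bracket at (216,368), with green and brown look-alikes at (244,310) and (161,402). The blue bracket is at (578,370), the blue offcut at (310,335), the silver offcut at (490,330) and the wing nut at (398,323). The trays are blue, yellow and red from left to right. The scene view agrees. I'll hover over the blue bracket first.

Call:
{"name": "servo_tool", "arguments": {
  "delta_rot": [
    [0,0,0],
    [0,0,0],
    [0,0,0],
    [0,0,0],
    [0,0,0],
    [0,0,0],
    [0,0,0],
    [0,0,0],
    [0,0,0],
    [0,0,0]
  ],
  "xyz": [
    [25,37,-10],
    [25,37,-10],
    [25,37,-10],
    [25,37,-10],
    [25,37,-10],
    [25,37,-10],
    [20,30,-10],
    [0,0,-10],
    [0,0,0],
    [0,0,0]
  ],
  "claw": [88,88,88,88,88,88,88,88,88,88]
}}

```text
t: 3.85
tcp_pos: [0.3371, -0.2668, 0.221]
orientation: [[0.296, -0.955, 0.001], [-0.955, -0.296, -0.004], [0.004, -0.0, -1.0]]
ft_force: [0.3, 0.5, 0.1]
opening: 0.0878
```

```bash
cat >> h.py <<'E'
def look(thing,near,save):
    c=cam('wrist',save); s=env.state(); R=s['orientation']
    print('t',s['t'],'tcp',np.round(s['tcp_pos']*1000,1),'yaw',round(np.degrees(np.arctan2(R[1,0],R[0,0])),1),'open',s['opening'])
    E=np.array(c['extrinsics']);print('camR^T z',np.round(E[2,:3],3),'pos',np.round(-E[:3,:3].T@E[:3,3],3), 'expected px',proj(c,np.append(np.array(near)/1000,0)).round())
    for f,n in ((env.spot_in,'spot'),(env.tip_of,'origin')):
        print(n,[(np.round(toworld(c,d['centre'])*1000,1).tolist(),round(d['conf'],2)) for d in f('wrist',thing)[:4]])
    for r in env.regions_of('wrist',thing)[:3]:
        y,x=np.nonzero(r['pixels']); print('reg',round(r['conf'],2),len(x),[int(v) for v in (x.min(),x.max(),y.min(),y.max())])
    return c
E
python3 - <<'E'
from h import *
look('bracket_blue',[362,-268],'w1.png')
E
```

```text
t 3.9 tcp [ 337.1 -266.8  221.1] yaw -72.8 open 0.08804542471411479
camR^T z [-0.308 -0.099 -0.946] pos [ 0.417 -0.242  0.302] expected px [261. 155.]
spot [([361.3, -266.7, 2.6], 0.75), ([504.0, -318.6, 9.7], 0.37)]
origin [([360.0, -267.2, -3.0], 0.84)]
reg 0.88 1822 [238, 286, 134, 188]
```

View pics/w1.png

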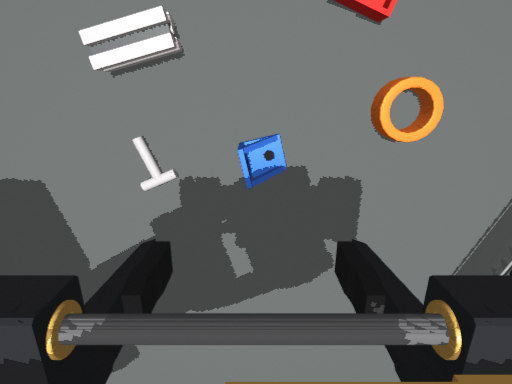

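The blue bracket sits at (262,160) in the wrist view, with its upright probably on the left (240-250). I'll fit silhouettes to get position and yaw.

```bash
cat >> h.py <<'E'
from scipy.optimize import minimize
def box(a,b,c,d,e,f): return np.array([[x,y,z] for x in(a,b) for y in(c,d) for z in(e,f)],float)/1000
def rib(y0,y1): return np.array([[x,y,z] for y in(y0,y1) for x,z in((-20,5),(-20,0),(20,0),(20,40),(15,40))],float)/1000
BR=[box(-20,20,-18,18,0,5),box(15,20,-18,18,0,40),rib(-18,-14),rib(14,18)]
a=np.linspace(0,2*np.pi,16,endpoint=False); cyl=lambda r,z0,z1: np.array([[r*np.cos(t),r*np.sin(t),z] for t in a for z in(z0,z1)])/1000
MODEL={'bracket_silver':BR,'bracket_blue':BR,'offcut_silver':[box(-35,35,-15,15,0,30)],'offcut_blue':[box(-24,24,-15,15,0,30)],
 'wing_nut':[cyl(11,0,4),cyl(8,0,18),box(-27,-20,-2,2,12,27),box(-22,22,-2,2,8,18),box(20,27,-2,2,12,27)]}
def sil(c,thing,p,z0=0,S=4):
    m=np.zeros((384*S,512*S),np.uint8); k,s=np.cos(p[2]),np.sin(p[2]); R=np.array([[k,-s,0],[s,k,0],[0,0,1]])
    for h in MODEL[thing]:
        W=h@R.T+[p[0],p[1],z0]
        uv=np.array([proj(c,w) for w in W]); cv2.fillConvexPoly(m,cv2.convexHull(np.round((uv+.5)*S).astype(np.int32)),1)
    return m
def fit(c,thing,mask,near,z0=0,n=12):
    M=cv2.resize(mask.astype(np.uint8),(2048,1536),interpolation=cv2.INTER_NEAREST)
    def cost(q):
        m=sil(c,thing,(q[0]/1000,q[1]/1000,q[2]/20),z0); return 1-(m&M).sum()/max(1,(m|M).sum())
    out=[]
    for y in np.arange(n)*2*np.pi/n:
        r=minimize(cost,[near[0],near[1],y*20],method='Nelder-Mead',options=dict(maxfev=110,xatol=.2,fatol=1e-4,initial_simplex=[[near[0],near[1],y*20],[near[0]+5,near[1],y*20],[near[0],near[1]+5,y*20],[near[0],near[1],y*20+5]]))
        out.append((r.fun,r.x[0],r.x[1],np.degrees(r.x[2]/20)%360))
    out.sort()
    for o in out[:4]: print('fit cost %.3f x %.1f y %.1f yaw %.1f'%o)
    return out[0]
def lookfit(thing,near,save,z0=0):
    c=look(thing,near,save); e=proj(c,np.append(np.array(near)/1000,z0+.01))
    rs=env.regions_of('wrist',thing)
    rs=[r for r in rs if np.linalg.norm(np.argwhere(r['pixels']).mean(0)[::-1]-e)<45]
    if not rs: print('no region near'); return
    b=fit(c,thing,rs[0]['pixels'],near,z0)
    m=sil(c,thing,(b[1]/1000,b[2]/1000,np.radians(b[3])),z0,2)
    im=cv2.resize(c['frame'][:,:,::-1],None,fx=2,fy=2,interpolation=cv2.INTER_CUBIC)
    cv2.drawContours(im,cv2.findContours(m,0,2)[0],-1,(0,0,255),1); P=proj(c,[b[1]/1000,b[2]/1000,z0]); 
    X=proj(c,[b[1]/1000+.03*np.cos(np.radians(b[3])),b[2]/1000+.03*np.sin(np.radians(b[3])),z0])
    cv2.arrowedLine(im,tuple(int(v*2) for v in P),tuple(int(v*2) for v in X),(0,255,255),1)
    u,v=int(P[0]*2),int(P[1]*2); u=min(max(u,130),894);v=min(max(v,130),638)
    cv2.imwrite('pics/f_'+save,cv2.resize(im[v-130:v+130,u-130:u+130],(520,520)))
E
python3 - <<'E'
from h import *
lookfit('bracket_blue',[361,-267],'w1b.png')
E
```

```text
t 4.1 tcp [ 337.2 -266.3  221. ] yaw -72.8 open 0.08789788223377208
camR^T z [-0.308 -0.099 -0.946] pos [ 0.418 -0.242  0.302] expected px [260. 156.]
spot [([359.4, -267.0, 2.1], 0.94)]
origin [([361.0, -269.2, 1.8], 0.87)]
reg 0.7 1901 [238, 286, 134, 188]
fit cost 0.034 x 362.1 y -270.1 yaw 120.2
fit cost 0.034 x 362.1 y -270.2 yaw 120.7
fit cost 0.034 x 362.0 y -270.1 yaw 120.2
fit cost 0.153 x 359.9 y -270.5 yaw 32.1
```

View pics/f_w1b.png

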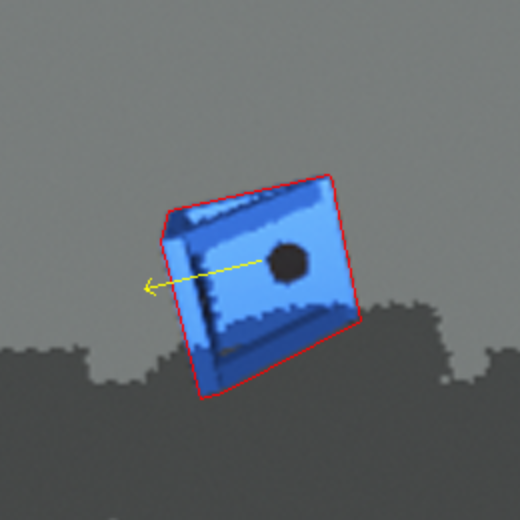

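Call:
{"name": "servo_tool", "arguments": {
  "delta_rot": [
    [0,0,0.18],
    [0,0,0.18],
    [0,0,0.18],
    [0,0,0.18],
    [0,0,0.18],
    [0,0,0.18],
    [0,0,0.18],
    [0,0,0.18],
    [0,0,0.18],
    [0,0,0.18]
  ],
  "xyz": [
    [5,2,-20],
    [5,2,-20],
    [5,2,-20],
    [4,0,-20],
    [0,0,-20],
    [0,0,0],
    [0,0,0],
    [0,0,0],
    [0,0,0],
    [0,0,0]
  ],
  "claw": [65,65,65,65,65,65,65,65,65,65]
}}

```text
t: 5.55
tcp_pos: [0.3575, -0.2604, 0.118]
orientation: [[0.831, 0.556, 0.004], [0.556, -0.831, 0.005], [0.007, -0.002, -1.0]]
ft_force: [0.6, 0.4, 0.4]
opening: 0.065
```

Call:
{"name": "servo_tool", "arguments": {
  "delta_rot": [
    [0,0,-0.06],
    [0,0,0],
    [0,0,0],
    [0,0,0],
    [0,0,0],
    [0,0,0],
    [0,0,0],
    [0,0,0],
    [0,0,0],
    [0,0,0]
  ],
  "xyz": [
    [-1,0,-24],
    [0,0,-20],
    [0,0,-5],
    [0,0,0],
    [0,0,0],
    [0,0,0],
    [0,0,0],
    [0,0,0],
    [0,0,0],
    [0,0,40]
  ],
  "claw": [65,65,65,65,20,20,20,20,20,20]
}}

```text
t: 6.8
tcp_pos: [0.3569, -0.2609, 0.1091]
orientation: [[0.862, 0.506, 0.005], [0.506, -0.862, 0.005], [0.007, -0.002, -1.0]]
ft_force: [0.2, 0.1, 0.5]
opening: 0.0355
```

Call:
{"name": "servo_tool", "arguments": {
  "delta_rot": [
    [0,0,-0.063],
    [0,0,-0.063],
    [0,0,-0.063],
    [0,0,-0.063],
    [0,0,-0.063],
    [0,0,-0.063],
    [0,0,-0.063],
    [0,0,-0.063],
    [0,0,-0.063],
    [0,0,-0.063]
  ],
  "xyz": [
    [10,20,40],
    [25,50,10],
    [25,50,0],
    [25,50,0],
    [25,50,0],
    [25,50,0],
    [25,50,0],
    [25,50,0],
    [25,50,0],
    [25,40,0]
  ],
  "claw": [20,20,20,20,20,20,20,20,20,20]
}}

```text
t: 8.05
tcp_pos: [0.5966, 0.212, 0.1629]
orientation: [[0.992, -0.126, 0.009], [-0.126, -0.992, -0.006], [0.01, 0.005, -1.0]]
ft_force: [0.5, -0.3, -0.5]
opening: 0.0351
```

Call:
{"name": "servo_tool", "arguments": {
  "delta_rot": [
    [0,0,0],
    [0,0,0],
    [0,0,0],
    [0,0,0],
    [0,0,0],
    [0,0,0],
    [0,0,0],
    [0,0,0],
    [0,0,0],
    [0,0,0]
  ],
  "xyz": [
    [9,0,-15],
    [0,0,-25],
    [0,0,-25],
    [0,0,-14],
    [0,0,-6],
    [0,0,0],
    [0,0,-2],
    [0,0,0],
    [0,0,0],
    [0,0,0]
  ],
  "claw": [20,20,20,20,20,20,20,20,20,20]
}}

```text
t: 9.3
tcp_pos: [0.6061, 0.2111, 0.0747]
orientation: [[0.992, -0.123, 0.01], [-0.123, -0.992, -0.006], [0.011, 0.005, -1.0]]
ft_force: [0.7, 0.2, -0.4]
opening: 0.0354
```

Call:
{"name": "servo_tool", "arguments": {
  "delta_rot": [
    [0,0,0],
    [0,0,0],
    [0,0,0],
    [0,0,0],
    [0,0,0],
    [0,0,0],
    [0,0,0],
    [0,0,0],
    [0,0,0],
    [0,0,0]
  ],
  "xyz": [
    [0,0,-1.5],
    [0,0,0],
    [0,0,0],
    [0,0,0],
    [0,0,20],
    [0,0,40],
    [-20,10,40],
    [-45,10,30],
    [-45,10,0],
    [-45,10,0]
  ],
  "claw": [20,50,50,50,50,65,65,65,65,65]
}}

```text
t: 10.55
tcp_pos: [0.4488, 0.2507, 0.2059]
orientation: [[0.992, -0.126, 0.011], [-0.126, -0.992, -0.005], [0.011, 0.004, -1.0]]
ft_force: [0.2, 0.7, 0.3]
opening: 0.0649
```

Run:
```python
from h import *
lookfit('bracket_silver',[380,282],'w2.png')
```

```text
t 10.6 tcp [443.7 251.7 205.8] yaw -7.1 open 0.06496420091863733
camR^T z [-0.031 -0.325 -0.945] pos [0.459 0.334 0.286] expected px [174. 158.]
spot [([470.5, 237.3, 6.3], 0.92), ([343.7, 367.2, 10.5], 0.68), ([378.9, 278.0, 6.8], 0.67)]
origin [([379.8, 277.1, -0.3], 0.89), ([332.6, 361.8, -4.4], 0.65), ([468.3, 236.7, 0.7], 0.57)]
reg 0.93 1776 [247, 305, 167, 217]
reg 0.86 2730 [66, 130, 36, 105]
reg 0.79 2046 [138, 199, 139, 186]
fit cost 0.035 x 381.0 y 278.2 yaw 93.4
fit cost 0.036 x 381.2 y 278.4 yaw 93.9
fit cost 0.036 x 381.1 y 278.4 yaw 93.8
fit cost 0.147 x 377.9 y 280.2 yaw 8.4
```

View pics/w2.png

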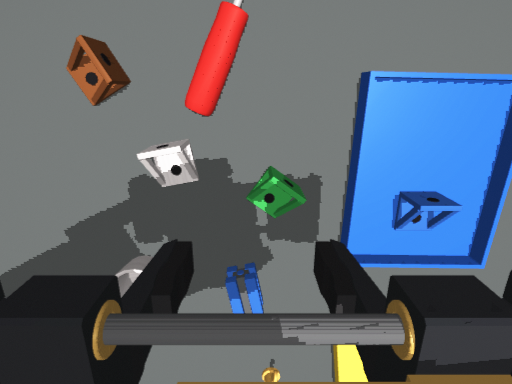

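The picture shows the silver bracket at (170,163), and the green and brown ones apart from it. The blue bracket stands upright in the blue tray.

Call:
{"name": "servo_tool", "arguments": {
  "delta_rot": [
    [0,0,0.09],
    [0,0,0.09],
    [0,0,0],
    [0,0,0],
    [0,0,0],
    [0,0,0],
    [0,0,0],
    [0,0,0],
    [0,0,0],
    [0,0,0]
  ],
  "xyz": [
    [-30,18,-15],
    [-30,18,-25],
    [-2,1,-25],
    [0,0,-20],
    [0,0,0],
    [0,0,0],
    [0,0,0],
    [0,0,0],
    [0,0,0],
    [0,0,0]
  ],
  "claw": [65,65,65,65,65,65,65,65,65,65]
}}

```text
t: 12.05
tcp_pos: [0.3965, 0.2878, 0.1194]
orientation: [[0.998, 0.053, 0.019], [0.053, -0.999, -0.001], [0.019, 0.002, -1.0]]
ft_force: [0.1, 0.3, -0.3]
opening: 0.0649
```

Call:
{"name": "servo_tool", "arguments": {
  "delta_rot": [
    [0,0.018,0.01],
    [0,0,0],
    [0,0,0],
    [0,0,0],
    [0,0,0],
    [0,0,0],
    [0,0,0],
    [0,0,0],
    [0,0,0],
    [0,0,0]
  ],
  "xyz": [
    [-16,1,0],
    [0,0,0],
    [0,0,-24],
    [0,0,-20],
    [0,0,-5],
    [0,0,0],
    [0,0,0],
    [0,0,0],
    [0,0,0],
    [0,0,0]
  ],
  "claw": [65,65,65,65,65,65,65,20,20,20]
}}

```text
t: 13.3
tcp_pos: [0.3794, 0.2896, 0.0718]
orientation: [[0.998, 0.065, 0.004], [0.065, -0.998, 0.001], [0.004, -0.001, -1.0]]
ft_force: [-0.3, 1.4, 0.1]
opening: 0.0376
```

Call:
{"name": "servo_tool", "arguments": {
  "delta_rot": [
    [0,0,0],
    [0,0,0],
    [0,0,0],
    [0,0,-0.06],
    [0,0,-0.06],
    [0,0,-0.06],
    [0,0,0],
    [0,0,0],
    [0,0,0],
    [0,0,0]
  ],
  "xyz": [
    [0,0,0],
    [0,0,30],
    [0,0,40],
    [20,0,20],
    [40,0,0],
    [45,0,0],
    [45,-1,0],
    [45,-1,0],
    [35,-1,0],
    [0,0,0]
  ],
  "claw": [20,20,20,20,20,20,20,20,20,20]
}}

```text
t: 14.55
tcp_pos: [0.6144, 0.2853, 0.1634]
orientation: [[0.993, -0.12, -0.0], [-0.12, -0.993, 0.0], [-0.0, -0.0, -1.0]]
ft_force: [-1.0, -0.2, -1.5]
opening: 0.0353
```

Call:
{"name": "servo_tool", "arguments": {
  "delta_rot": [
    [0,0,0],
    [0,0,0],
    [0,0,0],
    [0,0,0],
    [0,0,0],
    [0,0,0],
    [0,0,0],
    [0,0,0],
    [0,0,0],
    [0,0,0]
  ],
  "xyz": [
    [0,0,-20],
    [0,0,-25],
    [0,0,-25],
    [0,0,-10],
    [0,0,-4],
    [0,0,0],
    [0,0,-2],
    [0,0,0],
    [0,0,0],
    [0,0,0]
  ],
  "claw": [20,20,20,20,20,20,20,20,20,20]
}}

```text
t: 15.8
tcp_pos: [0.6104, 0.2865, 0.0781]
orientation: [[0.993, -0.118, 0.001], [-0.118, -0.993, 0.001], [0.0, -0.001, -1.0]]
ft_force: [0.2, 0.6, -0.7]
opening: 0.0354
```

Call:
{"name": "servo_tool", "arguments": {
  "delta_rot": [
    [0,0,0],
    [0,0,0],
    [0,0,0],
    [0,0,0],
    [0,0,0],
    [0,0,0],
    [0,0,0],
    [0,0,0],
    [0,0,0],
    [0,0,0]
  ],
  "xyz": [
    [0,0,-2],
    [0,0,0],
    [0,0,0],
    [0,0,0],
    [0,0,25],
    [0,0,50],
    [-20,-20,40],
    [-40,-35,0],
    [-40,-35,0],
    [-40,-35,0]
  ],
  "claw": [20,50,50,50,50,60,60,60,60,60]
}}

```text
t: 17.05
tcp_pos: [0.4678, 0.1596, 0.194]
orientation: [[0.993, -0.116, 0.004], [-0.116, -0.993, 0.001], [0.004, -0.001, -1.0]]
ft_force: [0.3, -0.3, -0.8]
opening: 0.0602
```

Call:
{"name": "servo_tool", "arguments": {
  "delta_rot": [
    [0,0,0],
    [0,0,0],
    [0,0,0],
    [0,0,0],
    [0,0,0],
    [0,0,0],
    [0,0,0],
    [0,0,0],
    [0,0,0],
    [0,0,0]
  ],
  "xyz": [
    [-35,-35,0],
    [-10,-10,0],
    [0,0,0],
    [0,0,0],
    [0,0,0],
    [0,0,0],
    [0,0,0],
    [0,0,0],
    [0,0,0],
    [0,0,0]
  ],
  "claw": [60,60,60,60,60,60,60,60,60,60]
}}

```text
t: 18.3
tcp_pos: [0.4227, 0.1142, 0.1947]
orientation: [[0.993, -0.115, 0.007], [-0.115, -0.993, 0.001], [0.007, -0.002, -1.0]]
ft_force: [-0.3, -0.3, 0.4]
opening: 0.0601
```

Run:
```python
from h import *
lookfit('offcut_blue',[426,140],'w3.png')
```

```text
t 18.35 tcp [422.7 114.2 194.7] yaw -6.6 open 0.059932214069091695
camR^T z [-0.031 -0.319 -0.947] pos [0.432 0.197 0.276] expected px [252. 158.]
spot [([427.1, 137.7, 31.3], 0.78), ([411.4, -104.5, 13.5], 0.31)]
origin [([428.9, 132.5, -1.6], 0.95)]
reg 0.97 2130 [232, 277, 133, 197]
fit cost 0.077 x 427.7 y 137.4 yaw 94.6
fit cost 0.077 x 427.7 y 137.4 yaw 274.6
fit cost 0.077 x 427.6 y 137.5 yaw 94.7
fit cost 0.077 x 427.6 y 137.5 yaw 274.7
```

View pics/w3.png

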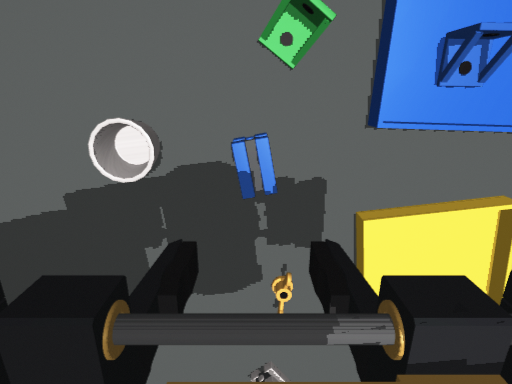

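The blue offcut runs from (235,140) to (272,192), the cup is well to its left, and the wing nut is at (283,290). The bracket in the blue tray stands fine.

Call:
{"name": "servo_tool", "arguments": {
  "delta_rot": [
    [0,0.007,0.1],
    [0,0,0.09],
    [0,0,0],
    [0,0,0],
    [0,0,0],
    [0,0,0],
    [0,0,0],
    [0,0,0],
    [0,0,0],
    [0,0,0]
  ],
  "xyz": [
    [5,12,-15],
    [0,11,-20],
    [0,0,-25],
    [0,0,-10],
    [0,0,0],
    [0,0,0],
    [0,0,0],
    [0,0,0],
    [0,0,0],
    [0,0,0]
  ],
  "claw": [60,60,60,60,60,60,60,60,60,60]
}}

```text
t: 19.8
tcp_pos: [0.4292, 0.1376, 0.1257]
orientation: [[0.997, 0.079, 0.006], [0.079, -0.997, 0.002], [0.006, -0.001, -1.0]]
ft_force: [-0.1, 0.6, 0.5]
opening: 0.0602
```

Call:
{"name": "servo_tool", "arguments": {
  "delta_rot": [
    [0,0,0],
    [0,0,0],
    [0,0,0],
    [0,0,0],
    [0,0,0],
    [0,0,0],
    [0,0,0],
    [0,0,0],
    [0,0,0],
    [0,0,0]
  ],
  "xyz": [
    [-1,0,-24],
    [0,0,-24],
    [0,0,-8],
    [0,0,0],
    [0,0,0],
    [0,0,0],
    [0,0,0],
    [0,0,0],
    [0,0,0],
    [0,0,0]
  ],
  "claw": [60,60,60,60,60,20,20,20,20,20]
}}

```text
t: 21.05
tcp_pos: [0.4294, 0.1378, 0.0709]
orientation: [[0.997, 0.08, 0.012], [0.08, -0.997, 0.002], [0.012, -0.001, -1.0]]
ft_force: [0.8, 0.2, -0.6]
opening: 0.0298
```

Call:
{"name": "servo_tool", "arguments": {
  "delta_rot": [
    [0,0.01,0],
    [0,0,0],
    [0,0,-0.04],
    [0,0,-0.04],
    [0,0,0],
    [0,0,0],
    [0,0,0],
    [0,0,0],
    [0,0,0],
    [0,0,0]
  ],
  "xyz": [
    [0,0,30],
    [0,0,40],
    [20,-12,0],
    [35,-25,0],
    [35,-25,0],
    [35,-25,0],
    [32,-19,0],
    [0,0,0],
    [0,0,0],
    [0,0,0]
  ],
  "claw": [20,20,20,20,20,20,20,20,20,20]
}}

```text
t: 22.3
tcp_pos: [0.588, 0.0292, 0.142]
orientation: [[1.0, -0.001, -0.003], [-0.001, -1.0, 0.003], [-0.003, -0.003, -1.0]]
ft_force: [-0.3, 0.1, -1.0]
opening: 0.0297
```

Call:
{"name": "servo_tool", "arguments": {
  "delta_rot": [
    [0,0,0],
    [0,0,0],
    [0,0,0],
    [0,0,0],
    [0,0,0],
    [0,0,0],
    [0,0,0],
    [0,0,0],
    [0,0,0],
    [0,0,0]
  ],
  "xyz": [
    [0,0,-20],
    [0,0,-25],
    [0,0,-14],
    [0,0,-6],
    [0,0,0],
    [0,0,0],
    [0,0,-1],
    [0,0,0],
    [0,0,0],
    [0,0,0]
  ],
  "claw": [20,20,20,20,20,20,20,20,20,20]
}}

```text
t: 23.55
tcp_pos: [0.587, 0.0315, 0.0778]
orientation: [[1.0, 0.002, 0.001], [0.002, -1.0, 0.002], [0.001, -0.002, -1.0]]
ft_force: [-0.4, -0.3, -1.0]
opening: 0.0297
```

Call:
{"name": "servo_tool", "arguments": {
  "delta_rot": [
    [0,0,0],
    [0,0,0],
    [0,0,0],
    [0,0,0],
    [0,0,0],
    [0,0,0],
    [0,0,0],
    [0,0,0.1],
    [0,0,0.1],
    [0,0,0.1]
  ],
  "xyz": [
    [0,0,-2.5],
    [0,0,0],
    [0,0,0],
    [0,0,0],
    [0,0,25],
    [0,0,50],
    [-15,-20,45],
    [-35,-40,0],
    [-35,-40,0],
    [-35,-40,0]
  ],
  "claw": [20,45,45,45,45,60,60,60,60,60]
}}

```text
t: 24.8
tcp_pos: [0.4648, -0.11, 0.199]
orientation: [[0.95, 0.311, 0.003], [0.311, -0.95, -0.0], [0.003, 0.001, -1.0]]
ft_force: [0.3, -0.6, 0.1]
opening: 0.0601
```

Call:
{"name": "servo_tool", "arguments": {
  "delta_rot": [
    [0,0,0.1],
    [0,0,0.1],
    [0,0,0.1],
    [0,0,0],
    [0,0,0],
    [0,0,0],
    [0,0,0],
    [0,0,0],
    [0,0,0],
    [0,0,0]
  ],
  "xyz": [
    [-28,-40,0],
    [0,0,0],
    [0,0,0],
    [0,0,0],
    [0,0,0],
    [0,0,0],
    [0,0,0],
    [0,0,0],
    [0,0,0],
    [0,0,0]
  ],
  "claw": [60,60,60,60,60,60,60,60,60,60]
}}

```text
t: 26.05
tcp_pos: [0.4338, -0.1532, 0.2]
orientation: [[0.816, 0.578, 0.005], [0.578, -0.816, -0.0], [0.004, 0.003, -1.0]]
ft_force: [0.4, 0.1, -0.7]
opening: 0.0598
```

Run:
```python
from h import *
lookfit('offcut_silver',[425,-132],'w4.png')
```

```text
t 26.1 tcp [ 433.8 -153.2  200. ] yaw 35.3 open 0.059934265219867944
camR^T z [ 0.19  -0.263 -0.946] pos [ 0.385 -0.085  0.281] expected px [258. 160.]
spot [([422.2, -130.2, 29.3], 0.73)]
origin []
reg 0.93 3046 [237, 278, 124, 209]
fit cost 0.038 x 424.7 y -134.5 yaw 121.9
fit cost 0.038 x 424.7 y -134.5 yaw 301.9
fit cost 0.038 x 424.7 y -134.5 yaw 121.9
fit cost 0.038 x 424.7 y -134.5 yaw 301.9
```

View pics/w4.png

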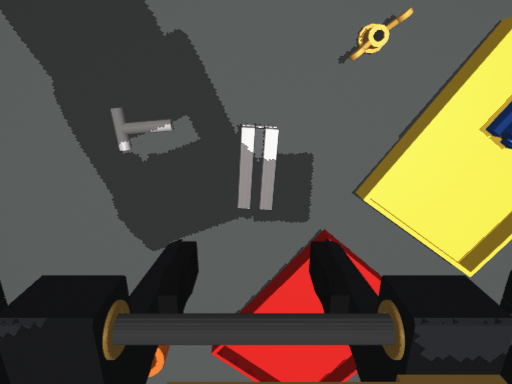

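The silver offcut lies at (258,167) and fits well. The T-shaped thing and the trays are clear of the fingers.

Call:
{"name": "servo_tool", "arguments": {
  "delta_rot": [
    [0,0,-0.06],
    [0,0,0],
    [0,0,0],
    [0,0,0],
    [0,0,0],
    [0,0,0],
    [0,0,0],
    [0,0,0],
    [0,0,0],
    [0,0,0]
  ],
  "xyz": [
    [-5,9,-15],
    [-4,9,-25],
    [0,0,-25],
    [0,0,-10],
    [0,0,0],
    [0,0,0],
    [0,0,0],
    [0,0,0],
    [0,0,0],
    [0,0,0]
  ],
  "claw": [60,60,60,60,60,60,60,60,60,60]
}}

```text
t: 27.55
tcp_pos: [0.4258, -0.1357, 0.1259]
orientation: [[0.85, 0.526, 0.01], [0.526, -0.85, -0.004], [0.007, 0.009, -1.0]]
ft_force: [-0.7, 0.1, 0.1]
opening: 0.0599
```

Call:
{"name": "servo_tool", "arguments": {
  "delta_rot": [
    [0.004,0.01,0],
    [0,0,0],
    [0,0,0],
    [0,0,0],
    [0,0,0],
    [0,0,0],
    [0,0,0],
    [0,0,0],
    [0,0,0],
    [0,0,0]
  ],
  "xyz": [
    [-1,1,-24],
    [0,0,-24],
    [0,0,-8],
    [0,0,0],
    [0,0,0],
    [0,0,0],
    [0,0,0],
    [0,0,0],
    [0,0,0],
    [0,0,0]
  ],
  "claw": [60,60,60,60,60,20,20,20,20,20]
}}

```text
t: 28.8
tcp_pos: [0.4259, -0.1353, 0.071]
orientation: [[0.85, 0.526, 0.005], [0.526, -0.85, -0.003], [0.002, 0.005, -1.0]]
ft_force: [-0.2, -0.7, -1.0]
opening: 0.0299
```

Call:
{"name": "servo_tool", "arguments": {
  "delta_rot": [
    [0,0,0],
    [0,0,0],
    [0,0,-0.1],
    [0,0,-0.1],
    [0,0,-0.1],
    [0,0,-0.1],
    [0,0,-0.1],
    [0,0,-0.05],
    [0,0,0],
    [0,0,0]
  ],
  "xyz": [
    [0,0,30],
    [0,0,40],
    [20,10,0],
    [35,18,0],
    [35,18,0],
    [35,18,0],
    [35,16,0],
    [0,0,0],
    [0,0,0],
    [0,0,0]
  ],
  "claw": [20,20,20,20,20,20,20,20,20,20]
}}

```text
t: 30.05
tcp_pos: [0.5893, -0.0518, 0.1418]
orientation: [[1.0, -0.014, -0.0], [-0.014, -1.0, -0.002], [-0.0, 0.002, -1.0]]
ft_force: [0.5, -0.1, -1.7]
opening: 0.0294
```

Call:
{"name": "servo_tool", "arguments": {
  "delta_rot": [
    [0,0,0],
    [0,0,0],
    [0,0,0],
    [0,0,0],
    [0,0,0],
    [0,0,0],
    [0,0,0],
    [0,0,0],
    [0,0,0],
    [0,0,0]
  ],
  "xyz": [
    [0,0,-15],
    [0,0,-20],
    [0,0,0],
    [0,0,0],
    [0,0,0],
    [0,0,0],
    [0,0,0],
    [0,0,0],
    [0,0,0],
    [0,0,0]
  ],
  "claw": [20,20,20,20,20,20,20,20,20,20]
}}

```text
t: 31.3
tcp_pos: [0.5887, -0.0527, 0.106]
orientation: [[1.0, -0.013, 0.001], [-0.013, -1.0, -0.002], [0.001, 0.002, -1.0]]
ft_force: [0.9, -0.4, -0.2]
opening: 0.0298
```

Call:
{"name": "servo_tool", "arguments": {
  "delta_rot": [
    [0,0,0],
    [0,0,0],
    [0,0,0],
    [0,0,0],
    [0,0,0],
    [0,0,0],
    [0,0,0],
    [0,0,0],
    [0,0,0],
    [0,0,0]
  ],
  "xyz": [
    [0,0,-20],
    [0,0,-7],
    [0,0,-2],
    [0,0,-1],
    [0,0,0],
    [0,0,0],
    [0,0,0],
    [0,0,0],
    [0,0,20],
    [0,0,40]
  ],
  "claw": [20,20,20,20,20,45,45,45,45,60]
}}

```text
t: 32.55
tcp_pos: [0.5886, -0.0527, 0.1362]
orientation: [[1.0, -0.013, -0.001], [-0.014, -1.0, -0.002], [-0.001, 0.002, -1.0]]
ft_force: [0.8, 0.3, 0.2]
opening: 0.0529
```

Call:
{"name": "servo_tool", "arguments": {
  "delta_rot": [
    [0,0,0],
    [0,0,-0.1],
    [0,0,-0.1],
    [0,0,-0.05],
    [0,0,0],
    [0,0,0],
    [0,0,0],
    [0,0,0],
    [0,0,0],
    [0,0,0]
  ],
  "xyz": [
    [0,0,40],
    [-30,5,20],
    [-40,8,0],
    [-40,8,0],
    [-40,8,0],
    [0,0,0],
    [0,0,0],
    [0,0,0],
    [0,0,0],
    [0,0,0]
  ],
  "claw": [60,60,50,50,50,50,50,50,50,50]
}}

```text
t: 33.8
tcp_pos: [0.4376, -0.0239, 0.2017]
orientation: [[0.963, -0.269, 0.008], [-0.269, -0.963, -0.005], [0.009, 0.003, -1.0]]
ft_force: [0.5, 0.0, 0.3]
opening: 0.05
```

Run:
```python
from h import *
lookfit('wing_nut',[438,4],'w5.png')
```

```text
t 33.85 tcp [437.5 -23.9 201.7] yaw -15.6 open 0.05005996689817571
camR^T z [-0.08  -0.316 -0.946] pos [0.46  0.057 0.282] expected px [244. 154.]
spot [([442.3, 5.9, 19.9], 0.86)]
origin [([443.3, 2.4, -0.5], 0.9)]
reg 0.91 654 [235, 258, 128, 188]
reg 0.69 3226 [360, 508, 253, 312]
fit cost 0.108 x 441.1 y 3.5 yaw 74.2
fit cost 0.108 x 441.1 y 3.5 yaw 254.2
fit cost 0.109 x 441.0 y 3.4 yaw 74.5
fit cost 0.109 x 441.0 y 3.4 yaw 254.5
```

View pics/w5.png

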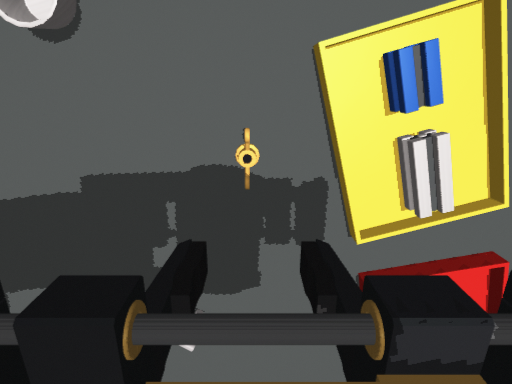

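View pics/f_w5.png

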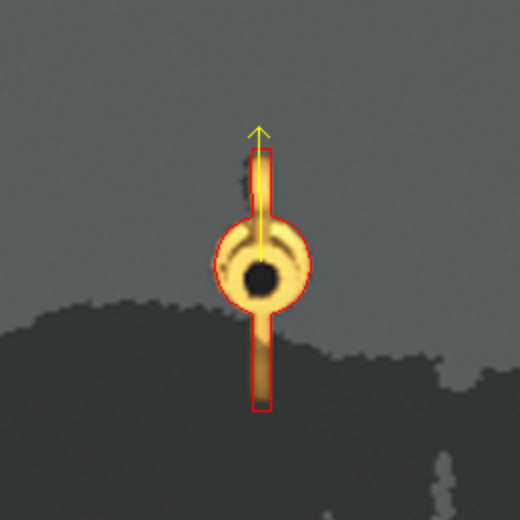

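Both offcuts lie flat and apart in the yellow tray. The wing nut is at (247,157) and the model fits it well.

Call:
{"name": "servo_tool", "arguments": {
  "delta_rot": [
    [0.005,0.008,0],
    [0,0,0],
    [0,0,0],
    [0,0,0],
    [0,0,0],
    [0,0,0],
    [0,0,0],
    [0,0,0],
    [0,0,0],
    [0,0,0]
  ],
  "xyz": [
    [3.5,14,-15],
    [0,13,-25],
    [0,0,-25],
    [0,0,-15],
    [0,0,0],
    [0,0,0],
    [0,0,0],
    [0,0,0],
    [0,0,0],
    [0,0,0]
  ],
  "claw": [50,50,50,50,50,50,50,50,50,50]
}}

```text
t: 35.3
tcp_pos: [0.4409, 0.0079, 0.1175]
orientation: [[0.963, -0.268, -0.0], [-0.268, -0.963, 0.001], [-0.001, -0.001, -1.0]]
ft_force: [1.0, -0.6, 0.7]
opening: 0.0499
```

Call:
{"name": "servo_tool", "arguments": {
  "delta_rot": [
    [0,0,0],
    [0,0,0],
    [0,0,0],
    [0,0,0],
    [0,0,0],
    [0,0,0],
    [0,0,0],
    [0,0,0],
    [0,0,0],
    [0,0,0]
  ],
  "xyz": [
    [0,-4.3,-10],
    [0,0,-24],
    [0,0,-10],
    [0,0,-1],
    [0,0,0],
    [0,0,0],
    [0,0,0],
    [0,0,0],
    [0,0,0],
    [0,0,0]
  ],
  "claw": [50,50,50,50,50,8,8,8,8,8]
}}

```text
t: 36.55
tcp_pos: [0.4415, 0.0027, 0.0717]
orientation: [[0.963, -0.268, 0.003], [-0.268, -0.963, 0.0], [0.002, -0.001, -1.0]]
ft_force: [-0.0, -0.4, -0.0]
opening: 0.0143
```

Call:
{"name": "servo_tool", "arguments": {
  "delta_rot": [
    [0,0,0],
    [0,0,0],
    [0,0,0],
    [0,0,0],
    [0,0,0],
    [0,0,0],
    [0,0,0],
    [0,0,0],
    [0,0,0],
    [0,0,0]
  ],
  "xyz": [
    [0,0,0],
    [0,0,20],
    [0,0,25],
    [0,0,25],
    [10,-20,0],
    [20,-36,0],
    [25,-45,0],
    [25,-45,0],
    [25,-45,0],
    [15,-25,0]
  ],
  "claw": [8,8,8,8,8,8,8,8,8,8]
}}

```text
t: 37.8
tcp_pos: [0.5626, -0.2183, 0.1436]
orientation: [[0.964, -0.265, -0.0], [-0.265, -0.964, 0.002], [-0.001, -0.001, -1.0]]
ft_force: [0.1, 0.6, 0.3]
opening: 0.0146
```

Run:
```python
from h import *
c=cam('wrist','w6.png');s=env.state();print(s['tcp_pos'],s['opening'])
```

```text
[ 0.56378242 -0.22072505  0.14358863] 0.01471858650469322
```

View pics/w6.png

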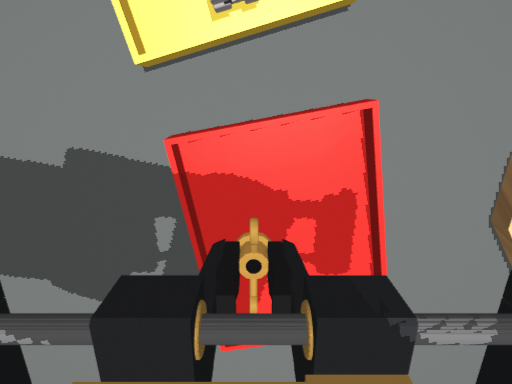

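The nut is held upright between the fingers, over the red tray.

Call:
{"name": "servo_tool", "arguments": {
  "delta_rot": [
    [0,0,0],
    [0,0,0],
    [0,0,0],
    [0,0,0],
    [0,0,0],
    [0,0,0],
    [0,0,0],
    [0,0,0],
    [0,0,0],
    [0,0,0]
  ],
  "xyz": [
    [12,-16,0],
    [2,-5,-20],
    [0,0,-20],
    [0,0,-15],
    [0,0,-7],
    [0,0,-2],
    [0,0,0],
    [0,0,0],
    [0,0,0],
    [0,0,0]
  ],
  "claw": [8,8,8,8,8,8,8,8,8,8]
}}

```text
t: 39.1
tcp_pos: [0.576, -0.2399, 0.0753]
orientation: [[0.964, -0.265, -0.002], [-0.265, -0.964, 0.002], [-0.003, -0.001, -1.0]]
ft_force: [-0.1, 0.1, 0.7]
opening: 0.0149
```

Call:
{"name": "servo_tool", "arguments": {
  "delta_rot": [
    [0,0,0],
    [0,0,0],
    [0,0,0],
    [0,0,0],
    [0,0,0],
    [0,0,0],
    [0,0,0],
    [0,0,0],
    [0,0,0],
    [0,0,0]
  ],
  "xyz": [
    [0,0,0],
    [0,0,0],
    [0,0,0],
    [0,0,0],
    [0,0,20],
    [0,0,40],
    [0,0,40],
    [-40,0,30],
    [-40,0,0],
    [-20,0,0]
  ],
  "claw": [40,40,40,40,40,40,40,40,40,40]
}}

```text
t: 40.35
tcp_pos: [0.4736, -0.2394, 0.2086]
orientation: [[0.964, -0.264, -0.002], [-0.264, -0.964, 0.001], [-0.002, -0.0, -1.0]]
ft_force: [0.7, -0.3, 0.2]
opening: 0.04
```

Call:
{"name": "servo_tool", "arguments": {
  "delta_rot": [
    [0,0,0],
    [0,0,0],
    [0,0,0],
    [0,0,0],
    [0,0,0],
    [0,0,0],
    [0,0,0],
    [0,0,0],
    [0,0,0],
    [0,0,0]
  ],
  "xyz": [
    [-50,-20,10],
    [-50,-20,10],
    [-30,-20,10],
    [0,0,0],
    [0,0,0],
    [0,0,0],
    [0,0,0],
    [0,0,0],
    [0,0,0],
    [0,0,0]
  ],
  "claw": [40,40,40,40,40,40,40,40,40,40]
}}

```text
t: 41.6
tcp_pos: [0.3408, -0.2986, 0.2392]
orientation: [[0.965, -0.261, -0.002], [-0.261, -0.965, 0.001], [-0.002, -0.001, -1.0]]
ft_force: [-0.0, 0.4, -0.0]
opening: 0.04
```

Run:
```python
from h import *
for n in ('top','scene'):
    c=cam(n)
    for t in MODEL:
        print(n,t,[(np.round(toworld(c,d['centre'])*1000).astype(int).tolist(),round(d['conf'],2)) for d in env.tip_of(n,t)[:3]])
    for t in ('screwdriver','tape_roll','tray_blue','tray_yellow','tray_red'): print(t,[np.round(toworld(c,d['centre'])*1000).astype(int).tolist() for d in env.tip_of(n,t)[:1]])
    f=c['frame'][:,:,::-1]
    f=f[95:235,80:430] if n=='top' else f[80:320,100:410]
    k=min(800/f.shape[1],600/f.shape[0]); cv2.imwrite(f'pics/{n}_end.png',cv2.resize(f,None,fx=k,fy=k,interpolation=cv2.INTER_CUBIC))
print(env.state()['t'],env.state()['tcp_pos'])
```

```text
top bracket_silver [([466, 239, -1], 0.81), ([330, 365, 2], 0.77), ([605, 279, 2], 0.62)]
top bracket_blue [([608, 201, 2], 0.79), ([588, -12, -1], 0.56)]
top offcut_silver [([588, -49, 5], 0.73), ([607, 204, 4], 0.53)]
top offcut_blue [([585, 29, 5], 0.71)]
top wing_nut [([572, -238, 3], 0.5)]
screwdriver [[454, 393, -1]]
tape_roll [[436, -381, 4]]
tray_blue [[610, 241, 2]]
tray_yellow [[587, -15, -2]]
tray_red [[578, -251, -4]]
scene bracket_silver [([613, 280, 4], 0.72), ([468, 241, -2], 0.66), ([335, 362, -3], 0.59)]
scene bracket_blue [([607, 203, 3], 0.52)]
scene offcut_silver [([589, -53, 7], 0.72)]
scene offcut_blue [([590, 34, 3], 0.75)]
scene wing_nut [([574, -238, 5], 0.49)]
screwdriver [[456, 391, -2]]
tape_roll [[443, -381, 2]]
tray_blue [[612, 240, 1]]
tray_yellow [[590, -7, -1]]
tray_red [[586, -242, -3]]
42.7 [ 0.34069571 -0.29867229  0.23927348]
```

View pics/top_end.png

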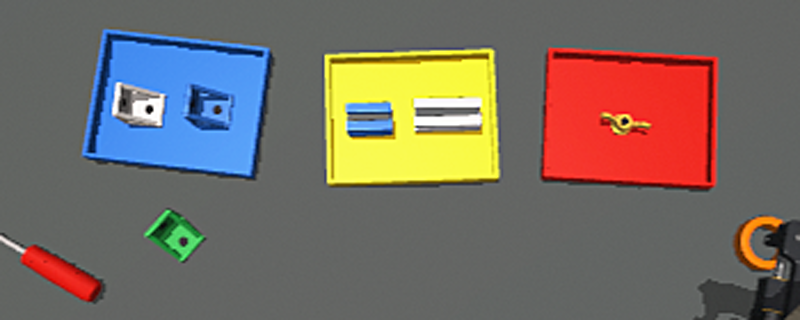

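View pics/scene_end.png

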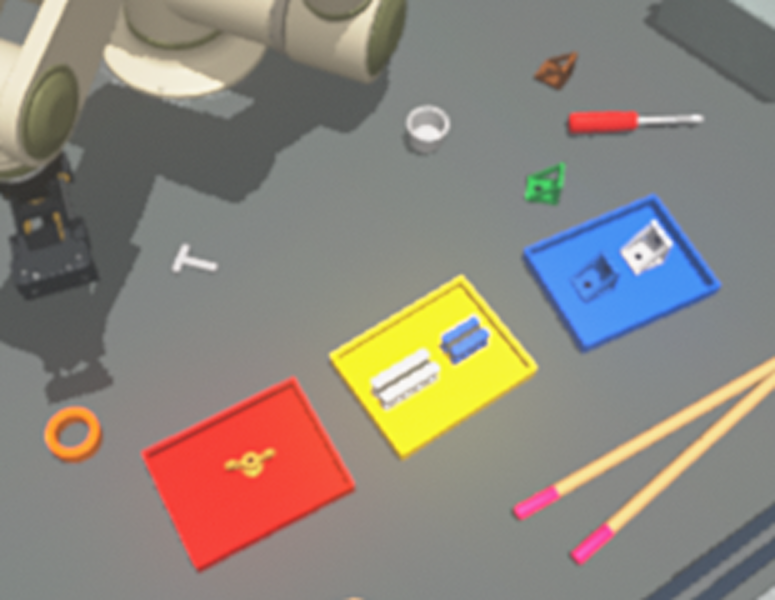

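Both views show all five parts upright and apart in their trays. The bystanders have not moved.

```bash
python3 -c "
from workcell import env; print(env.sign_off())"
```

```text
the job is handed in; nothing more can be done
None
```

The job is done and handed in at about 43 s of the 104 s allowed. Both brackets are in the blue tray, both offcuts in the yellow tray and the wing nut in the red tray. I lowered each part to within about 2 mm of the tray floor by the measured height before releasing it.

- **Final placement:** the top and scene views show all five parts upright and apart. The networks put every origin within about 45 mm of its tray's centre. They read heights of 2–7 mm, against an expected 4 mm; the 7 mm was the silver offcut, within their error of about 4 mm.
- **Bystanders:** the screwdriver and tape roll read within about 5 mm of where they started, which is the networks' noise. The green and brown look-alikes were left alone.
- **Oddities:**
  - The top view's best hits for the silver bracket were the green and brown ones, so I identified it by colour in the picture.
  - The wing nut's grip read 14–15 mm against the stated 16 mm hub, but it was held upright and set down normally.

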